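Gauge the depth of the bore in a lute neck

ROBOT

A 7-joint arm with a two-finger parallel gripper is mounted at the origin on the work surface. World frame = base frame: x ahead of the robot, y to its left, z up, the work surface at z = 0. Lengths are in m, angles in rad, forces in N, time in s.
With the tool pointing down it reaches from about 0.35 to 0.9 m from the base axis. Payload 19.9 kg.
Tool frame: the origin (TCP) lies on the mounting face of the last link; the fingertips stand 173 mm ahead of it and the grasp point (between the pads) lies 155 mm ahead of it; z points along the fingers, y is the line along which they close (so a half turn about z gives the same grasp; the last joint's range is limited). The gripper opens to 85 mm and grips with 20 to 120 N. Pads are 22 mm wide; open, the fingers measure 114 mm over their backs; the gripper's body (76 mm by 85 mm) begins 54 mm behind the grasp point. The pads swing forward as they close: fully open they stand 13 mm farther back than shut.
Start: joints at [-1.188, 0.417, -0.01, 1.614, 0.005, 1.111, -0.053], TCP at [0.257, 0.57, 0.405] pointing down, gripper open.
Joint ranges: [-2.81, 2.81], [-0.39, 2.02], [-1.27, 1.25], [0.06, 2.57], [-1.19, 4.33], [0.19, 2], [-2.82, 2.82]. Speed limits (rad/s): [1.89, 1.89, 2.39, 2.39, 3.01, 3.01, 3.01].

INTERFACE

Orientations are given as a unit quaternion [w, x, y, z].
In Python, from workcell import env, optics gives the robot as it stands. The module is installed in compiled form; this text tells all that it offers.
- The arm moves only by the tool servo_tool, never from a script. Its argument "motion" is a list of rows, each an object with "jaw": the opening in per cent of the stroke, from 0 (shut) to 100 (fully open); "offset": the shift along the world's x, y, z in mm, a list of three; "roll": the turn about the world's z in rad. In form: [{"jaw": jaw, "offset": [tx, ty, tz], "roll": roll}, ...]. A call has exactly 8 rows; each row is the pose to reach, as a shift and turn from the pose commanded when the call began; what a row does not reach only later rows make up. A row lasts 1/8 s, in which the tool goes at most 62.5 mm and 10.7 degrees, less where a joint would pass 70% of its speed; a pose out of reach is approached as far as the arm can. A call with a gripper value outside its range is refused whole. The fingers move at their own pace and stop on an object; "newtons" is the grip in N (left out, the last holds). Time passes only in rows, so rows that repeat a pose let the fingers close, or fill a call up. It gives the time, the measured TCP pose, the force, the opening and the grip force at its end, in the units of the state.
- env.read_state(): the state, without advancing time (a new reading comes with each control period).
- optics.read_camera(name): name is "scene" or "top" or "wrist"; returns the picture (480x640x3 uint8, red, green, blue); there is no depth.
- optics.calibration(name): a dict with "vfov" (degrees; the focal length in pixels is half the picture's height over the tangent of half this angle, whatever the lens; pixels are square), "cx", "cy" (the principal point, pixels), "xyz" and "rotation" of the camera in the world. Camera axes: x right, y down, z forward; pixel columns grow to the right and rows downward; lengths in m; the calibration is good to about 2 mm. A picture is of the moment at which its call begins: read the wrist's pose just before it. calibration takes no time and is no camera call; for the wrist camera it gives the pose at the moment of the call.
- env.close_job(): hands the job in; it is judged then, once.
Trained networks look in the newest picture that a camera, given by its name, has taken for a name from the list of things; names that differ only in an ending like _2 or _b are one class to them, and where a whole thing is asked for, a point or a joint stands for the part that bears it (a point fixed in the world has none). Each returns a list of dicts, best first, with "confidence" (0 to 1); they miss things now and then, are a little off and sometimes report something else, mostly with a low value. They report only what shows in the picture. A call takes as long as a camera call. They do not tell look-alikes from the thing itself.
- optics.spot_in(camera, label): "extent" ([centre column, centre row, width, height] in pixels, round what is visible of it).
- optics.regions_of(camera, label): "pixels" (480x640 bool, what is visible of it) and "extent" ([centre column, centre row, width, height] in pixels, round what is visible of it).
The state is a dict: "time": time; "qpos": joint angles; "joint_vel": joint speeds; "effort": joint torques, N m; "eef_pos": TCP position; "tool_rot": TCP orientation; "contact_force": force on the tool from outside, world axes, zero at the start; "wrist_torque": the same for the moment, N m; "finger_gap": finger opening in m; "grip_force": force on a finger pad.
Only numpy, scipy, OpenCV 4.12 (cv2) and the standard library are available. Lean on these libraries where they do the work, as an engineer would, in place of code of your own. Each camera call takes 0.05 s, during which the arm holds its last target. There are 200 camera calls.

TASK

Check how deep the hole in the lute-neck blank in the vise is drilled: take the depth gauge (the wooden-handled rod with the sliding collar) from the notched rest and push it gently down the steel guide bush in the blank's raised end until the rod stands on the bottom of the hole, so that the bush has pushed the collar along the rod. Then draw it right out without shifting the collar, hold it up level about 30 cm above the bench so that the depth between tip and collar can be read, and finish there, still holding the gauge. Leave everything else where it is.

Things in the scene. Friction and masses are not known exactly. Their poses are not given: they have to be found in the camera images.
- gauge: Depth gauge, loose, 105 to 165 g. Origin: mid-handle on its axis, 60 mm above the bench at the start, z up, x level along the axis to the tip. Wooden handle 22 x 22 mm, rounded edges, x -55 to 55 mm; ferrule 17 mm diameter to x 68; round steel rod 10 mm diameter to x 178, black rings every 10 mm, with the sliding collar. Lies in one of the rest's two places, tip towards the robot.
- gauge_tip (a point): Middle of the rod's end, x = 178 mm on the gauge's axis.
- collar_face (a point): Middle of the collar's face towards the tip. The collar is a steel ring 28 mm in diameter, reaching 12 mm from this face towards the handle; it slides on the rod against about 3 N of friction and stays where it is left.
- collar (a joint): Distance in m from the rod's end back to the collar's face: 0 at the tip, 0.004 to 0.030 at the start, at most 0.094. After a good gauging it equals the depth of the hole.
- rest: Fixed plywood rest, 190 x 172 mm, origin on the bench, z up. Two tools lie in it along its x, points to -x, handle middles at x 80, y 42.5 or -42.5 mm, 60 mm up; either may be in either place. Notched walls 14 mm thick, up to 7 mm above the tools' axis, stand 48 mm behind the handle's middle and 102 mm ahead of it; between them the handle is free, 48 mm of air below its axis. Lift straight up.
- vise: Fixed red bench vise, jaws closing along y, 135 mm high, holding slantwise a wooden blank 45 x 45 x 250 mm that rises along +x at 35 degrees to the bench; its raised end faces +x, away from the robot. Origin on the bench straight below the bush's mouth, z up. All parts lie within x -225 to 15, y -152 to 125 mm.
- bush_mouth (a point): Centre of the flat outer face of the steel guide bush, 170 mm above the bench. Its head is a disc 33 mm in diameter, 6 mm thick, on the blank's raised end; the lead-in tapers from about 21 mm to the straight 13 mm bore. The collar cannot enter and stops on this face.
- bush_axis (a point): Point in the air on the bore's axis, 100 mm outside the mouth: from here to bush_mouth is the direction of insertion (35 degrees below level).
- hole_bottom: Flat bottom of the drilled hole, square to the bore, 52 to 68 mm below the bush's mouth along the bore; it differs from start to start. Fixed; z points out along the bore. Its origin lies in the plane of the bottom but up to 6 mm beside the bore's axis. A push of more than 50 N here counts as ramming.
- chisel: Bystander: wood chisel with the same wooden handle (origin at its middle) and a flat blade 18 mm wide and 4 mm thick to 192 mm ahead of it, in the rest's other place.
- mallet: Bystander: mallet with black rubber head 56 mm in diameter and 85 mm long, handle 20 mm thick reaching 235 mm along -x; origin under the head.
- block_plane: Bystander: steel block plane, 160 x 50 mm, 50 mm high; origin under its middle.
- offcut_long: Bystander: wooden offcut 95 x 32 x 24 mm beside the vise; origin under its middle.
- offcut_short: Bystander: wooden offcut 45 x 40 x 22 mm beside the vise; origin under its middle.
- sanding_block: Bystander: cork-faced sanding block 105 x 60 x 34 mm beside the rest; origin under its middle.
- glue_bottle: Bystander: closed white glue bottle, 56 mm in diameter, 130 mm high; origin under its middle.
There are look-alikes about, which are no part of the job. What is shaped like the gauge but red is not meant.

How it is judged:
On the way, in this order (a step that is already met when the one before it is completed fails the run):
1. the gauge is lifted out of the rest (height (world z) of gauge above 0.1 m and contact force between gauge and the fingers above 1 N and contact force between gauge and rest below 0.1 N), for 0.1 s.
2. the rod stands in the bush, its end on the bottom of the hole and the collar against the bush (contact force between gauge and hole_bottom above 1 N and angle between the x axis of gauge and the z axis of hole_bottom, either way round below 0.1 rad and distance between collar_face and bush_mouth below 0.006 m), for 0.1 s.
3. the rod is drawn right out of the bush (z of gauge_tip in the frame of hole_bottom above 0.09 m and contact force between gauge and vise below 0.1 N), for 0.1 s.
At the end, for the whole second after the job is handed in: The gauge is held by the fingers alone, still, its axis level within 7 degrees, its handle 200 to 450 mm above the bench, the collar showing the true depth within 3 mm, and no other thing shifted by more than 30 mm (height (world z) of gauge between 0.2 and 0.45 m and angle between gauge's own x axis and vertical between 1.4508 and 1.6908 rad and contact force between gauge and the fingers above 1 N and contact force between gauge and rest below 0.1 N and contact force between gauge and vise below 0.1 N and contact force between gauge and chisel below 0.1 N and contact force between gauge and mallet below 0.1 N and contact force between gauge and block_plane below 0.1 N and contact force between gauge and offcut_long below 0.1 N and contact force between gauge and offcut_short below 0.1 N and contact force between gauge and sanding_block below 0.1 N and contact force between gauge and glue_bottle below 0.1 N and linear speed of gauge below 0.03 m/s and angular speed of gauge below 0.2 rad/s and ((x of hole_bottom in the frame of vise below -0.05515 m and value of joint collar between 0.06191 and 0.07037 m) or (x of hole_bottom in the frame of vise between -0.05515 and -0.05215 m and value of joint collar between 0.05946 and 0.06791 m) or (x of hole_bottom in the frame of vise between -0.05215 and -0.04915 m and value of joint collar between 0.057 and 0.06546 m) or (x of hole_bottom in the frame of vise between -0.04915 and -0.04615 m and value of joint collar between 0.05454 and 0.063 m) or (x of hole_bottom in the frame of vise between -0.04615 and -0.04315 m and value of joint collar between 0.05209 and 0.06054 m) or (x of hole_bottom in the frame of vise above -0.04315 m and value of joint collar between 0.04963 and 0.05809 m)) and distance of each of chisel, mallet, block_plane, offcut_long, offcut_short, sanding_block, glue_bottle from where it was at the start of the episode below 0.03 m); the arm keeps its last pose, push and grip.
It fails at once if a bystander is shifted by more than 30 mm (distance of any of chisel, mallet, block_plane, offcut_long, offcut_short, sanding_block, glue_bottle from where it was at the start of the episode above 0.03 m).
It fails at once if the rod is rammed against the bottom of the hole with more than 50 N (contact force between gauge and hole_bottom above 50 N).
It also fails if it takes over 61 s, if anything falls off the work surface, if the arm or the gripper's body presses on something with over 40 N, if the wrist force passes 120 N, or if a joint passes its speed limit or range.

## Working session

There is one attempt and no reset: what is moved stays moved. The work goes in short steps, Python scripts to look and compute and a tool call to move; the robot and the scene stay as the last step left them, time stands still between calls to the robot, and variables do not carry over. Pictures are saved under pics/ and viewed, at most 10 in all, crops included, and the job is handed in when it is done.

Besides the shell and the picture viewer there is one more tool, called after "Emit:" in YAML: its name, and indented under it one key for each argument. servo_tool: Moves the arm, as the interface text tells. Its arguments: {"type":"object","properties":{"motion":{"type":"array"},"newtons":{"type":"number"}},"required":["motion"]}

```bash
mkdir -p pics
cat > h.py <<'E'
import numpy as np, cv2
from workcell import env, optics
from scipy.spatial.transform import Rotation as R
def cal(n):
    c=optics.calibration(n); f=240/np.tan(np.radians(c["vfov"])/2)
    Rm=np.array(c["rotation"],float)
    if Rm.shape!=(3,3): Rm=R.from_quat(Rm,scalar_first=True).as_matrix()
    return f,c["cx"],c["cy"],np.array(c["xyz"]),Rm
def ray(n,u,v):
    f,cx,cy,p,Rm=cal(n); d=Rm@np.array([(u-cx)/f,(v-cy)/f,1]); return p,d/np.linalg.norm(d)
def at_z(n,u,v,z):
    p,d=ray(n,u,v); return p+d*(z-p[2])/d[2]
def proj(n,X):
    f,cx,cy,p,Rm=cal(n); q=Rm.T@(np.array(X)-p); return np.array([cx+f*q[0]/q[2],cy+f*q[1]/q[2]])
def tri(obs):
    A=np.zeros((3,3));b=np.zeros(3)
    for n,u,v in obs:
        p,d=ray(n,u,v);M=np.eye(3)-np.outer(d,d);A+=M;b+=M@p
    return np.linalg.solve(A,b)
def save(n,name,crop=None,scale=1):
    im=optics.read_camera(n)[:,:,::-1]
    if crop: im=im[crop[1]:crop[3],crop[0]:crop[2]]
    if scale!=1: im=cv2.resize(im,None,fx=scale,fy=scale,interpolation=cv2.INTER_CUBIC)
    cv2.imwrite('pics/'+name+'.png',im)
E
python3 - <<'E'
from h import *
s=env.read_state(); print({k:np.round(v,3) for k,v in s.items()})
for n in ('scene','top','wrist'):
    c=optics.calibration(n); print(n,c); 
a=optics.read_camera('scene');b=optics.read_camera('top')
cv2.imwrite('pics/s0.png',a[:,:,::-1]);cv2.imwrite('pics/t0.png',b[:,:,::-1])
for l in ['gauge','collar','rest','vise','chisel','mallet','block_plane','offcut_long','offcut_short','sanding_block','glue_bottle']:
    for n in ('top','scene'):
        print(l,n,[(np.round(d['extent']).tolist(),round(d['confidence'],2)) for d in optics.spot_in(n,l)[:3]])
E
```

```text
{'time': np.float64(0.0), 'qpos': array([-1.188,  0.418, -0.01 ,  1.614,  0.005,  1.111, -0.053]), 'joint_vel': array([ 0.   ,  0.   ,  0.001, -0.002,  0.001, -0.   , -0.   ]), 'effort': array([-1.0000e-03, -8.6444e+01,  6.7800e-01, -4.3491e+01,  1.9000e-02,
        7.0000e-03,  0.0000e+00]), 'eef_pos': array([0.257, 0.57 , 0.404]), 'tool_rot': array([-0.   ,  0.21 ,  0.978, -0.001]), 'contact_force': array([ 0.078, -0.432,  0.022]), 'wrist_torque': array([-0.037, -0.041, -0.076]), 'grip_force': np.float64(0.0), 'finger_gap': np.float64(0.085)}
scene {'vfov': 49.60217261269482, 'cx': 312.2024770670462, 'cy': 242.77573191813553, 'xyz': array([ 1.01998135, -0.73436692,  0.92766351]), 'rotation': array([-0.40431253,  0.85930499,  0.28665172, -0.12632141])}
top {'vfov': 53.62843772515051, 'cx': 328.16758296623567, 'cy': 248.24982421109212, 'xyz': array([0.2292118 , 0.05249725, 1.47321626]), 'rotation': array([ 0.06884757, -0.69736126,  0.7101722 , -0.06784351])}
wrist {'vfov': 59.355089020172976, 'cx': 323.7105001048197, 'cy': 238.87616182509868, 'xyz': array([0.18088935, 0.60429336, 0.3
[... 758 characters left out ...]
.0, 305.0, 8.0, 4.0], 0.54)]
mallet scene [([417.0, 326.0, 59.0, 89.0], 0.82), ([221.0, 367.0, 23.0, 20.0], 0.29)]
block_plane top [([349.0, 223.0, 22.0, 57.0], 0.84)]
block_plane scene [([344.0, 310.0, 70.0, 46.0], 0.82), ([329.0, 403.0, 35.0, 54.0], 0.46)]
offcut_long top [([390.0, 258.0, 28.0, 25.0], 0.86)]
offcut_long scene [([275.0, 324.0, 16.0, 39.0], 0.85)]
offcut_short top []
offcut_short scene [([222.0, 366.0, 27.0, 22.0], 0.78)]
sanding_block top [([244.0, 238.0, 26.0, 29.0], 0.97)]
sanding_block scene [([397.0, 237.0, 43.0, 32.0], 0.56)]
glue_bottle top [([428.0, 180.0, 22.0, 25.0], 0.65)]
glue_bottle scene [([330.0, 405.0, 32.0, 52.0], 0.62), ([198.0, 306.0, 121.0, 104.0], 0.55)]
```

View pics/s0.png

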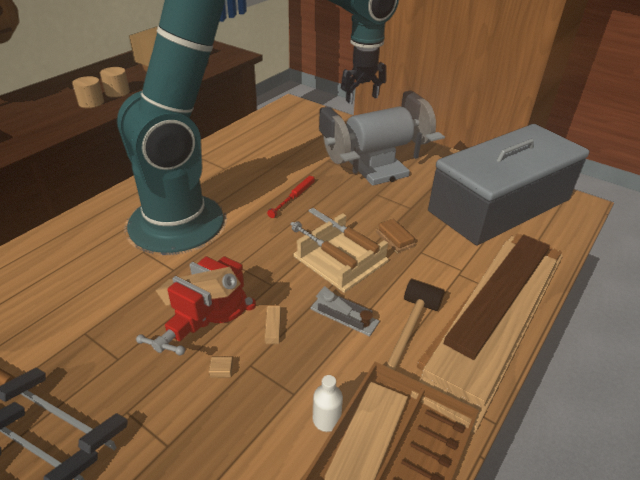

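View pics/t0.png

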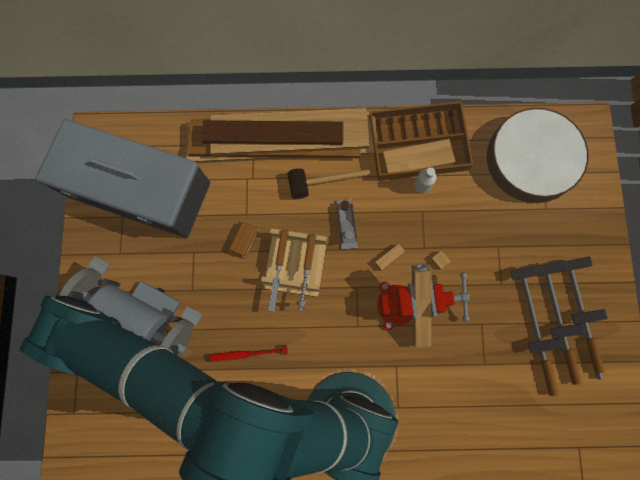

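Run:
```python
from h import *
a=cv2.imread('pics/s0.png');b=cv2.imread('pics/t0.png')
def c(im,u,v,w=80,h=60): return cv2.resize(im[v-h//2:v+h//2,u-w//2:u+w//2],(400,300),interpolation=cv2.INTER_CUBIC)
cv2.imwrite('pics/c0.png',np.vstack([np.hstack([c(b,292,272,),c(a,325,240)]),np.hstack([c(b,421,285),c(a,225,290)])]))
# handle centre via masks: brown pixels
for l in ('gauge','chisel'):
    for n in ('top','scene'):
        for d in optics.regions_of(n,l)[:3]:
            m=d['pixels']; ys,xs=np.nonzero(m); pts=np.c_[xs,ys].astype(float)
            mu=pts.mean(0); w,V=np.linalg.eigh(np.cov((pts-mu).T)); t=(pts-mu)@V[:,1]
            print(l,n,round(d['confidence'],2),mu.round(1),V[:,1].round(3),(mu+V[:,1]*t.min()).round(1),(mu+V[:,1]*t.max()).round(1))
            for e in (t.min(),t.max()):
                q=mu+V[:,1]*e; print('   z=.06:',at_z(n,*q,.06).round(3))
for l in ['mallet','block_plane','offcut_long','offcut_short','sanding_block','glue_bottle','vise']:
    r=optics.spot_in('top',l) or [None]
    if r[0]: print(l,at_z('top',*r[0]['extent'][:2],.03).round(3))
```

```text
gauge top 0.87 [307.1 266.7] [-0.16   0.987] [312.4 234.1] [300.2 309. ]
   z=.06: [0.551 0.099 0.06 ]
   z=.06: [0.325 0.138 0.06 ]
gauge top 0.72 [244.6 354.2] [-0.994  0.112] [287.2 349.4] [209.8 358.1]
   z=.06: [0.209 0.177 0.06 ]
   z=.06: [0.188 0.402 0.06 ]
gauge scene 0.94 [328.  246.9] [-0.836 -0.548] [355.9 265.2] [292.3 223.5]
   z=.06: [0.55  0.104 0.06 ]
   z=.06: [0.321 0.141 0.06 ]
gauge scene 0.75 [292.1 195. ] [-0.759  0.652] [312.5 177.4] [268.9 214.9]
   z=.06: [0.227 0.36  0.06 ]
   z=.06: [0.245 0.132 0.06 ]
chisel top 0.58 [278.1 270. ] [-0.167  0.986] [284.9 230. ] [271.1 311.2]
   z=.06: [0.566 0.183 0.06 ]
   z=.06: [0.32  0.224 0.06 ]
chisel scene 0.92 [353.4 234.6] [-0.854 -0.52 ] [377.5 249.2] [312.3 209.5]
   z=.06: [0.561 0.189 0.06 ]
   z=.06: [0.326 0.226 0.06 ]
mallet [0.721 0.048 0.03 ]
block_plane [ 0.591 -0.013  0.03 ]
offcut_long [ 0.477 -0.137  0.03 ]
sanding_block [0.549 0.313 0.03 ]
glue_bottle [ 0.727 -0.269  0.03 ]
vise [ 0.326 -0.24   0.03 ]
```

View pics/c0.png

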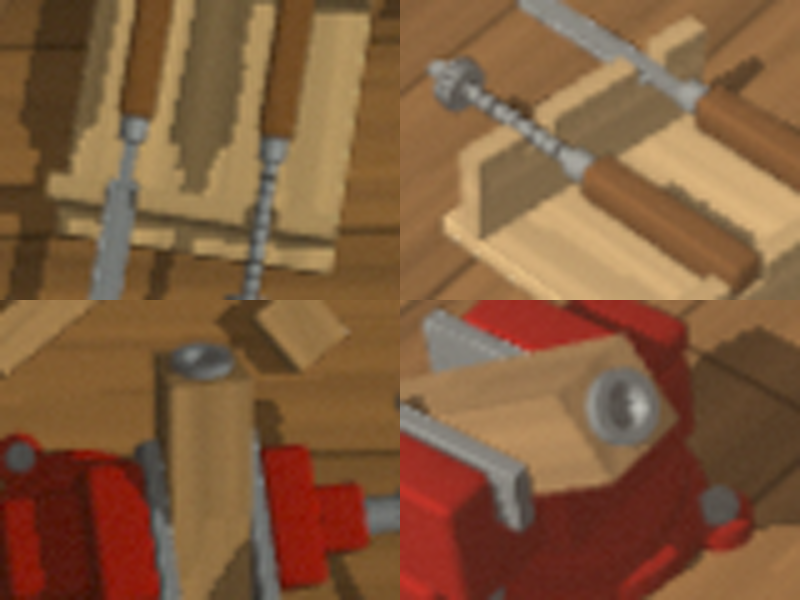

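Emit:
servo_tool:
  motion:
    - {"jaw": 100, "offset": [20, -30, 20], "roll": 0.05}
    - {"jaw": 100, "offset": [50, -75, 30], "roll": 0.1}
    - {"jaw": 100, "offset": [80, -125, 30], "roll": 0.15}
    - {"jaw": 100, "offset": [110, -175, 30], "roll": 0.2}
    - {"jaw": 100, "offset": [135, -225, 20], "roll": 0.25}
    - {"jaw": 100, "offset": [165, -275, 10], "roll": 0.25}
    - {"jaw": 100, "offset": [190, -325, 0], "roll": 0.25}
    - {"jaw": 100, "offset": [215, -375, -10], "roll": 0.25}

```text
time: 2.75
eef_pos: [0.4726, 0.193, 0.3946]
tool_rot: [0.0, 0.087, 0.996, 0.0]
contact_force: [0.6, 0.3, -0.0]
finger_gap: 0.0854
grip_force: 0.0
```

Run:
```python
from h import *
B=tri([('top',421.6,267),('scene',229.4,281.4)]);print('bush',B)
print(at_z('top',421.6,267,.17),at_z('scene',229.4,281.4,.17))
b=cv2.imread('pics/t0.png')
for z in (.17,.19): print(at_z('top',423,345,.03),at_z('top',421.5,275,z))
m=optics.regions_of('scene','vise');print(len(m))
```

```text
bush [ 0.4273087  -0.2055195   0.17058781]
[ 0.42695247 -0.20610838  0.17      ] [ 0.42731728 -0.20465837  0.17      ]
[ 0.21354893 -0.22497174  0.03      ] [ 0.40461208 -0.20458597  0.17      ]
[ 0.21354893 -0.22497174  0.03      ] [ 0.40192028 -0.20064061  0.19      ]
2
```

Emit:
servo_tool:
  motion:
    - {"jaw": 100, "offset": [10, -40, -20], "roll": 0}
    - {"jaw": 100, "offset": [24, -84, -40], "roll": 0}
    - {"jaw": 100, "offset": [24, -84, -60], "roll": 0}
    - {"jaw": 100, "offset": [24, -84, -60], "roll": 0}
    - {"jaw": 100, "offset": [24, -84, -60], "roll": 0}
    - {"jaw": 100, "offset": [24, -84, -60], "roll": 0}
    - {"jaw": 100, "offset": [24, -84, -60], "roll": 0}
    - {"jaw": 100, "offset": [24, -84, -60], "roll": 0}

```text
time: 3.8
eef_pos: [0.496, 0.1108, 0.3349]
tool_rot: [0.0, 0.087, 0.996, 0.0]
contact_force: [0.4, 0.1, 0.2]
finger_gap: 0.0855
grip_force: 0.0
```

Run:
```python
from h import *
s=env.read_state();print(s['eef_pos'].round(4),s['tool_rot'].round(4),s['time'])
save('wrist','w1')
for d in optics.regions_of('wrist','gauge')[:2]:
    m=d['pixels']; ys,xs=np.nonzero(m); pts=np.c_[xs,ys].astype(float)
    mu=pts.mean(0); w,V=np.linalg.eigh(np.cov((pts-mu).T)); t=(pts-mu)@V[:,1]
    A=[at_z('wrist',*(mu+V[:,1]*e),.06) for e in (t.min(),t.max())]
    print(d['confidence'],d['extent'],A, np.degrees(np.arctan2(*(A[1]-A[0])[[1,0]])),np.linalg.norm(A[1]-A[0]))
print(proj('wrist',[.497,.109,.06]))
```

```text
[0.496  0.1108 0.3349] [2.000e-04 8.670e-02 9.962e-01 1.000e-04] 3.8
0.6 [319.5, 160.9, 35.8, 319.0] [array([0.36846865, 0.13093318, 0.06      ]), array([0.55176119, 0.0996515 , 0.06      ])] -9.685089415747143 0.18594272577953086
[320.85757621 240.12492025]
```

View pics/w1.png

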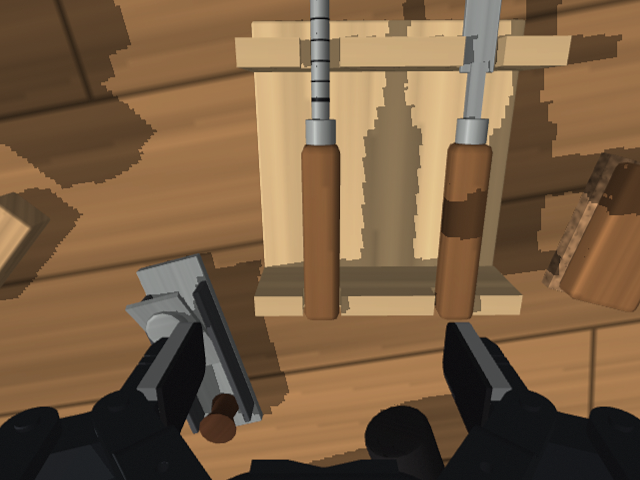

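Emit:
servo_tool:
  motion:
    - {"jaw": 100, "offset": [2, -2, -45], "roll": 0}
    - {"jaw": 100, "offset": [2, -2, -90], "roll": 0}
    - {"jaw": 100, "offset": [2, -2, -120], "roll": 0}
    - {"jaw": 100, "offset": [2, -2, -120], "roll": 0}
    - {"jaw": 0, "offset": [2, -2, -120], "roll": 0}
    - {"jaw": 0, "offset": [2, -2, -120], "roll": 0}
    - {"jaw": 0, "offset": [2, -2, -120], "roll": 0}
    - {"jaw": 0, "offset": [2, -2, -120], "roll": 0}
  newtons: 30

```text
time: 4.9
eef_pos: [0.4982, 0.1088, 0.2154]
tool_rot: [0.0, 0.087, 0.996, 0.0]
contact_force: [-2.4, 0.9, 9.0]
finger_gap: 0.0214
grip_force: 31.1
```

Emit:
servo_tool:
  motion:
    - {"jaw": 0, "offset": [0, 0, 0], "roll": 0}
    - {"jaw": 0, "offset": [0, 0, 0], "roll": 0}
    - {"jaw": 0, "offset": [0, 0, 15], "roll": 0}
    - {"jaw": 0, "offset": [0, 0, 40], "roll": 0}
    - {"jaw": 0, "offset": [0, 0, 70], "roll": 0}
    - {"jaw": 0, "offset": [0, 0, 100], "roll": 0}
    - {"jaw": 0, "offset": [0, 0, 130], "roll": 0}
    - {"jaw": 0, "offset": [0, 0, 150], "roll": 0}

```text
time: 5.9
eef_pos: [0.4979, 0.1086, 0.367]
tool_rot: [0.001, 0.087, 0.996, 0.0]
contact_force: [-0.5, -0.0, -1.8]
finger_gap: 0.0221
grip_force: 29.6
```

Run:
```python
from h import *
s=env.read_state();print({k:np.round(v,3) for k,v in s.items()})
w=optics.read_camera('wrist');a=optics.read_camera('scene')
cv2.imwrite('pics/l1.png',np.hstack([cv2.resize(w[:,:,::-1],(400,300)),cv2.resize(a[100:340,220:440,::-1],(400,436))[:300]]))
print(proj('scene',s['eef_pos']-[0,0,.155]))
```

```text
{'time': np.float64(5.9), 'qpos': array([-0.475,  0.257,  0.233,  1.944, -0.073,  0.947,  1.189]), 'joint_vel': array([-0.034, -0.2  ,  0.026, -0.135,  0.069,  0.341, -0.058]), 'effort': array([  0.523, -63.818,   3.284, -39.181,  -0.15 ,  -0.725,   0.13 ]), 'eef_pos': array([0.498, 0.109, 0.367]), 'tool_rot': array([0.001, 0.087, 0.996, 0.   ]), 'contact_force': array([-0.485, -0.048, -1.775]), 'wrist_torque': array([-0.024, -0.069,  0.014]), 'grip_force': np.float64(29.617), 'finger_gap': np.float64(0.022)}
[342.58222371 207.126375  ]
```

View pics/l1.png

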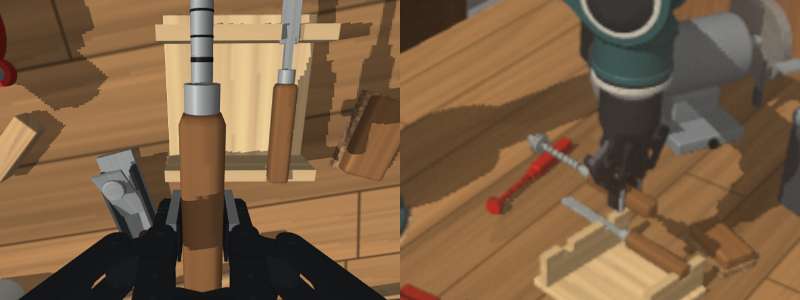

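Emit:
servo_tool:
  motion:
    - {"jaw": 0, "offset": [-5, -25, 15], "roll": -0.17}
    - {"jaw": 0, "offset": [-10, -50, 30], "roll": -0.34}
    - {"jaw": 0, "offset": [-15, -75, 40], "roll": -0.51}
    - {"jaw": 0, "offset": [-20, -100, 40], "roll": -0.68}
    - {"jaw": 0, "offset": [-25, -125, 40], "roll": -0.85}
    - {"jaw": 0, "offset": [-30, -150, 40], "roll": -1.02}
    - {"jaw": 0, "offset": [-40, -175, 40], "roll": -1.19}
    - {"jaw": 0, "offset": [-50, -200, 40], "roll": -1.36}

```text
time: 7.0
eef_pos: [0.4473, -0.0921, 0.4043]
tool_rot: [-0.0, 0.696, 0.718, -0.0]
contact_force: [0.8, 0.4, -1.5]
finger_gap: 0.0214
grip_force: 29.7
```

Run:
```python
from h import *
s=env.read_state();print(s['eef_pos'].round(4),s['tool_rot'].round(4),s['contact_force'].round(2),s['qpos'].round(2))
# pitch at lift, scene collar px
def pitch(n,u,v,g,yaw):
    p,d=ray(n,u,v); nn=np.array([-np.sin(yaw),np.cos(yaw),0]); X=p+d*((g-p)@nn)/(d@nn); r=X-g
    return X.round(3), np.degrees(np.arctan2(-r[2],np.hypot(r[0],r[1]))), np.linalg.norm(r)
print(pitch('scene',297,178.7,np.array([.498,.1087,.212]),np.radians(170.2)))
yaw=np.radians(6)
for it in range(3):
    nrm=np.array([-np.sin(.6109)*np.cos(yaw),-np.sin(.6109)*np.sin(yaw),np.cos(.6109)])
    P0=np.array([.4273,-.2055,.1706])+np.array([-.0178*np.cos(yaw),-.0178*np.sin(yaw),.015])
    ys=[]
    for a,b in (((413,270),(415.4,313)),((431.4,270.6),(429,303))):
        Q=[]
        for q in (a,b):
            p,d=ray('top',*q); Q.append(p+d*((P0-p)@nrm)/(d@nrm))
        e=Q[0]-Q[1]; ys.append(np.arctan2(e[1],e[0])); print(Q[0].round(4),np.degrees(ys[-1]))
    yaw=np.mean(ys)
# wrist view
w=optics.read_camera('wrist');cv2.imwrite('pics/w2.png',w[:,:,::-1])
print(proj('wrist',[.4273,-.2055,.17]),proj('wrist',[.409,-.207,.185]))
```

```text
[ 0.4473 -0.0921  0.4043] [-3.000e-04  6.960e-01  7.181e-01 -2.000e-04] [ 0.81  0.37 -1.47] [-0.36  0.12  0.54  2.03 -0.07  1.01  0.24]
(array([0.342, 0.136, 0.215]), np.float64(-1.1108360014275687), np.float64(0.15864749152624544))
[ 0.4158 -0.1779  0.1921] 7.419586573737418
[ 0.4139 -0.2289  0.187 ] 0.33544575561520773
[ 0.4159 -0.178   0.1914] 7.4079892043758795
[ 0.4139 -0.2288  0.1876] 0.3594889613214746
[ 0.4159 -0.178   0.1914] 7.408037538575938
[ 0.4139 -0.2288  0.1876] 0.3594350127258271
[288.94704013 431.65711057] [255.06108585 453.03231901]
```

View pics/w2.png

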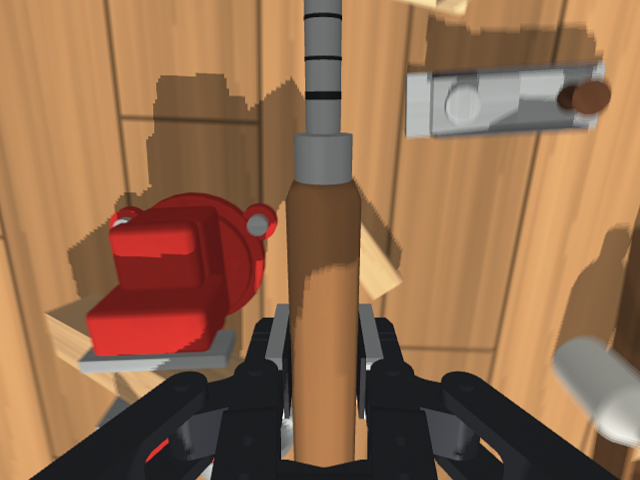

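Run:
```python
from h import *
im=cv2.imread('pics/w2.png').astype(int); B,G,Rr=im[...,0],im[...,1],im[...,2]
red=(Rr>90)&(G<60)&(B<60)
pl=lambda rows: rows
pts=[];pg=[]
grey=(abs(Rr-B)<25)&(abs(Rr-G)<25)&(Rr>80)
for u in range(95,205,3):
    v=np.nonzero(red[300:365,u])[0]
    if len(v): pts.append((u,300+v.max()))
for u in range(95,230,3):
    v=np.nonzero(grey[335:380,u])[0]
    if len(v): pg.append((u,335+v.max()))
for P in (pts,pg):
    P=np.array(P,float)
    k=np.polyfit(P[:,0],P[:,1],1);r=P[:,1]-np.polyval(k,P[:,0]);g=abs(r-np.median(r))<1.5
    k=np.polyfit(P[g,0],P[g,1],1)
    for z in (.135,.115):
        a,b=[at_z('wrist',u,np.polyval(k,u),z) for u in (100,220)]
        print(k,g.sum(),z,a.round(4),b.round(4),np.degrees(np.arctan2(*(b-a)[[1,0]])))
```

```text
[-3.3976834e-02  3.5778018e+02] 36 0.135 [ 0.2996 -0.1771  0.135 ] [ 0.3793 -0.1724  0.135 ] 3.3788431458349857
[-3.3976834e-02  3.5778018e+02] 36 0.115 [ 0.2874 -0.191   0.115 ] [ 0.3738 -0.1859  0.115 ] 3.37884314583498
[-3.27930467e-02  3.74503218e+02] 44 0.135 [ 0.2975 -0.1904  0.135 ] [ 0.3785 -0.1856  0.135 ] 3.3383757620213164
[-3.27930467e-02  3.74503218e+02] 44 0.115 [ 0.2852 -0.2054  0.115 ] [ 0.3729 -0.2003  0.115 ] 3.3383757620212897
```

Emit:
servo_tool:
  motion:
    - {"jaw": 0, "offset": [-20, -26, 0], "roll": 0.0}
    - {"jaw": 0, "offset": [-38, -52, -15], "roll": 0.0}
    - {"jaw": 0, "offset": [-38, -52, -40], "roll": 0.0}
    - {"jaw": 0, "offset": [-38, -52, -50], "roll": 0.0}
    - {"jaw": 0, "offset": [-38, -52, -55], "roll": 0.0}
    - {"jaw": 0, "offset": [-38, -52, -60], "roll": 0.0}
    - {"jaw": 0, "offset": [-38, -52, -63], "roll": 0.0}
    - {"jaw": 0, "offset": [-38, -52, -63], "roll": 0.0}

```text
time: 8.05
eef_pos: [0.4104, -0.1427, 0.342]
tool_rot: [-0.0, 0.693, 0.72, 0.0]
contact_force: [-1.0, 3.6, 3.8]
finger_gap: 0.0212
grip_force: 31.7
```

Run:
```python
from h import *
s=env.read_state();print(s['eef_pos'].round(4),s['contact_force'].round(2),s['wrist_torque'].round(2),s['tool_rot'].round(3))
a=optics.read_camera('scene');g=s['eef_pos']-[0,0,.155]
u,v=proj('scene',g).astype(int);print(u,v)
cv2.imwrite('pics/p1.png',cv2.resize(a[v-90:v+90,u-120:u+120,::-1],(800,600),interpolation=cv2.INTER_CUBIC))
for l in('gauge','collar'): print(l,[(np.round(d['extent'],1).tolist(),round(d['confidence'],2)) for d in optics.spot_in('scene',l)[:3]])
```

```text
[ 0.4104 -0.1427  0.342 ] [-0.95  3.64  3.8 ] [0.52 0.25 0.01] [-0.     0.693  0.72   0.   ]
242 256
gauge [([292.6, 196.2, 48.2, 42.7], 0.85), ([260.1, 247.2, 67.3, 45.8], 0.64)]
collar [([291.0, 227.0, 10.4, 12.0], 0.58), ([272.5, 212.0, 7.3, 10.8], 0.47), ([339.5, 254.1, 95.7, 77.2], 0.32)]
```

View pics/p1.png

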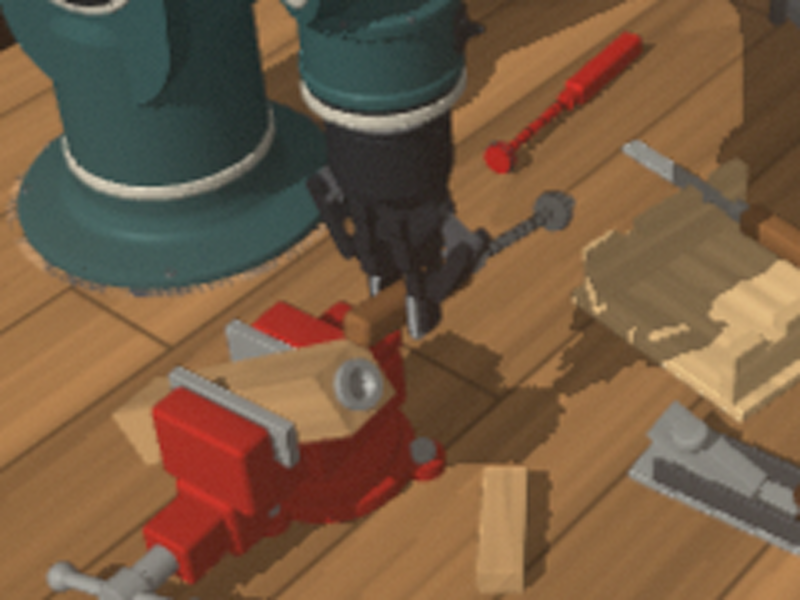

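```bash
cat >> h.py <<'E'
def pitch(u,v,n='scene'):
    s=env.read_state(); g=s['eef_pos']-[0,0,.155]; x=R.from_quat(s['tool_rot'],scalar_first=True).as_matrix()[:,0]
    yaw=np.arctan2(x[1],x[0])
    p,d=ray(n,u,v); nn=np.array([-np.sin(yaw),np.cos(yaw),0]); X=p+d*((g-p)@nn)/(d@nn); r=X-g
    print('grasp',g.round(4),'yaw',np.degrees(yaw).round(1),'X',X.round(3),'pitch down',np.degrees(np.arctan2(-r[2],r@[np.cos(yaw),np.sin(yaw),0])).round(1),'dist',np.linalg.norm(r).round(4))
def net_pitch():
    optics.read_camera('scene'); r=[d for d in optics.spot_in('scene','collar') if d['extent'][2]<25 and abs(d['extent'][0]-272.5)+abs(d['extent'][1]-212)>4]
    for d in r[:2]: print(np.round(d['extent'],1),round(d['confidence'],2)); pitch(*d['extent'][:2])
E
python3 - <<'E'
from h import *
pitch(287.9,229);net_pitch()
E
```

```text
grasp [ 0.4104 -0.1429  0.1871] yaw 92.2 X [0.404 0.019 0.157] pitch down 10.3 dist 0.165
[290.  229.2   9.4   9.7] 0.63
grasp [ 0.4103 -0.1429  0.187 ] yaw 92.2 X [0.404 0.028 0.151] pitch down 11.8 dist 0.1743
```

Emit:
servo_tool:
  motion:
    - {"jaw": 0, "offset": [0, 0, -3], "roll": 0.0}
    - {"jaw": 0, "offset": [0, 0, -6], "roll": 0.0}
    - {"jaw": 0, "offset": [0, 0, -9], "roll": 0.0}
    - {"jaw": 0, "offset": [0, 0, -12], "roll": 0.0}
    - {"jaw": 0, "offset": [0, 0, -12], "roll": 0.0}
    - {"jaw": 0, "offset": [0, 0, -12], "roll": 0.0}
    - {"jaw": 0, "offset": [0, 0, -12], "roll": 0.0}
    - {"jaw": 0, "offset": [0, 0, -12], "roll": 0.0}

```text
time: 9.3
eef_pos: [0.4103, -0.1433, 0.33]
tool_rot: [0.0, 0.694, 0.72, 0.0]
contact_force: [-1.1, 1.5, 5.2]
finger_gap: 0.0217
grip_force: 35.1
```

Run:
```python
from h import *
net_pitch();s=env.read_state();print(s['contact_force'].round(2))
```

```text
[289.6 247.1   6.1   7.1] 0.53
grasp [ 0.4103 -0.1433  0.175 ] yaw 92.1 X [0.404 0.025 0.097] pitch down 24.9 dist 0.1854
[-0.37  2.4   5.15]
```

Emit:
servo_tool:
  motion:
    - {"jaw": 0, "offset": [0, 0, -3], "roll": 0.0}
    - {"jaw": 0, "offset": [0, 0, -5], "roll": 0.0}
    - {"jaw": 0, "offset": [0, 0, -5], "roll": 0.0}
    - {"jaw": 0, "offset": [0, 0, 10], "roll": 0.0}
    - {"jaw": 0, "offset": [5, 0, 50], "roll": 0.0}
    - {"jaw": 0, "offset": [15, 0, 90], "roll": 0.16}
    - {"jaw": 0, "offset": [30, 0, 120], "roll": 0.32}
    - {"jaw": 0, "offset": [50, 0, 130], "roll": 0.48}

```text
time: 10.4
eef_pos: [0.4602, -0.1436, 0.4626]
tool_rot: [0.001, 0.501, 0.866, 0.001]
contact_force: [-0.1, -0.0, -0.8]
finger_gap: 0.0217
grip_force: 35.4
```

Run:
```python
from h import *
s=env.read_state();print(s['contact_force'].round(2))
net_pitch()
print([(np.round(d['extent'],1).tolist(),round(d['confidence'],2)) for d in optics.spot_in('scene','gauge')[:3]])
a=optics.read_camera('scene');cv2.imwrite('pics/p2f.png',a[:,:,::-1])
```

```text
[-0.06 -0.   -0.83]
[([262.1, 221.2, 28.9, 19.0], 0.64), ([303.3, 190.1, 25.8, 28.6], 0.48)]
```

Emit:
servo_tool:
  motion:
    - {"jaw": 0, "offset": [30, -5, 0], "roll": 0.16}
    - {"jaw": 0, "offset": [60, -12, 0], "roll": 0.32}
    - {"jaw": 0, "offset": [90, -20, 0], "roll": 0.48}
    - {"jaw": 0, "offset": [120, -30, 0], "roll": 0.64}
    - {"jaw": 0, "offset": [140, -40, 0], "roll": 0.8}
    - {"jaw": 0, "offset": [150, -52, 0], "roll": 0.96}
    - {"jaw": 0, "offset": [150, -52, 0], "roll": 1.1}
    - {"jaw": 0, "offset": [150, -52, 0], "roll": 1.1}

```text
time: 11.6
eef_pos: [0.6094, -0.1956, 0.4595]
tool_rot: [-0.0, -0.021, 1.0, -0.0]
contact_force: [0.2, 0.5, -1.9]
finger_gap: 0.0213
grip_force: 35.3
```

Run:
```python
from h import *
s=env.read_state();print(s['contact_force'].round(2),s['eef_pos'].round(4),s['qpos'].round(2))
net_pitch()
for l in('gauge','vise'):print([(np.round(d['extent'],1).tolist(),round(d['confidence'],2)) for d in optics.spot_in('scene',l)[:3]])
a=optics.read_camera('scene')[:,:,::-1];w=optics.read_camera('wrist')[:,:,::-1]
u,v=proj('scene',s['eef_pos']-[.08,0,.18]).astype(int);print('crop origin',u-60,v-60)
cv2.imwrite('pics/p3.png',np.hstack([cv2.resize(a[v-60:v+60,u-60:u+60],(480,480),interpolation=cv2.INTER_CUBIC),w[0:480,160:480]]))
```

```text
[ 0.19  0.51 -1.89] [ 0.6094 -0.1956  0.4595] [-0.02  0.42  0.39  1.52 -0.17  1.23  2.01]
[245.7 270.1  12.3  13.7] 0.61
grasp [ 0.6095 -0.1953  0.3047] yaw -177.6 X [ 0.474 -0.201  0.226] pitch down 30.2 dist 0.1565
[([282.7, 268.2, 89.0, 19.8], 0.9)]
[([197.8, 304.8, 119.3, 98.4], 0.96)]
crop origin 207 199
```

View pics/p3.png

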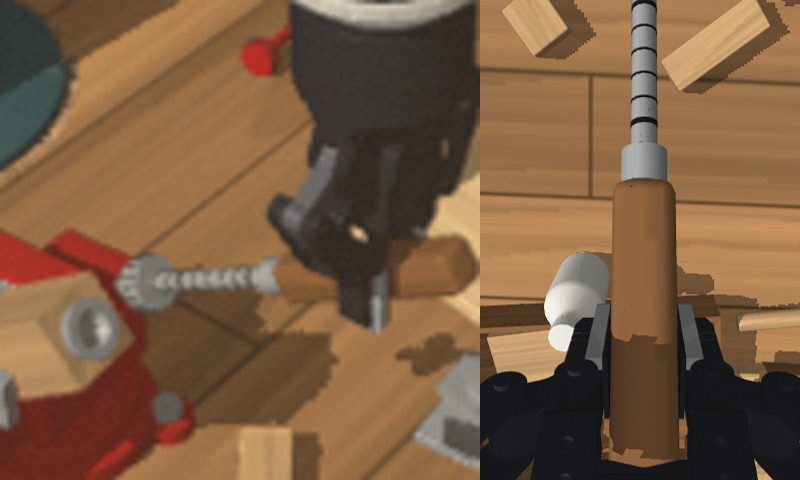

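Emit:
servo_tool:
  motion:
    - {"jaw": 0, "offset": [-5, -1, -12], "roll": 0.015}
    - {"jaw": 0, "offset": [-10, -2, -24], "roll": 0.015}
    - {"jaw": 0, "offset": [-15, -3, -36], "roll": 0.015}
    - {"jaw": 0, "offset": [-15, -3, -36], "roll": 0.015}
    - {"jaw": 0, "offset": [-15, -3, -36], "roll": 0.015}
    - {"jaw": 0, "offset": [-15, -3, -36], "roll": 0.015}
    - {"jaw": 0, "offset": [-15, -3, -36], "roll": 0.015}
    - {"jaw": 0, "offset": [-15, -3, -36], "roll": 0.015}

```text
time: 12.9
eef_pos: [0.595, -0.1983, 0.4238]
tool_rot: [0.0, -0.031, 1.0, -0.0]
contact_force: [1.0, 0.2, -0.7]
finger_gap: 0.0216
grip_force: 35.3
```

Run:
```python
from h import *
s=env.read_state();g=s['eef_pos']-[0,0,.155];x=R.from_quat(s['tool_rot'],scalar_first=True).as_matrix()[:,0]
net_pitch();print(s['contact_force'].round(1))
for P in (28,30,32,34,36):
    t=np.radians(P);X=g+.178*(np.cos(t)*x+[0,0,-np.sin(t)]);print(P,X.round(4),proj('scene',X).round(1),'collar',proj('scene',g+.157*(np.cos(t)*x+[0,0,-np.sin(t)])).round(1),'butt',proj('scene',g-.055*(np.cos(t)*x+[0,0,-np.sin(t)])).round(1))
a=optics.read_camera('scene')[:,:,::-1]
r=optics.regions_of('scene','gauge')
for d in r[:2]:
    m=d['pixels'];ys,xs=np.nonzero(m);print(d['confidence'],np.round(d['extent'],1),[(u,ys[xs==u].mean().round(1),np.ptp(ys[xs==u])) for u in range(xs.min(),xs.max(),6)])
print('mouth',proj('scene',[.4273,-.2055,.1706]))
cv2.imwrite('pics/p4.png',cv2.resize(a[230:330,180:313],(798,600),interpolation=cv2.INTER_CUBIC))
```

```text
[241.  278.5   9.6  11.3] 0.52
grasp [ 0.595  -0.1983  0.2687] yaw -176.5 X [ 0.464 -0.206  0.201] pitch down 27.3 dist 0.1472
[ 1.   0.2 -0.7]
28 [ 0.4382 -0.2079  0.1852] [231.5 279.2] collar [238.2 279.2] butt [317.2 279.6]
30 [ 0.4412 -0.2077  0.1797] [232.9 281.7] collar [239.4 281.4] butt [316.8 278.7]
32 [ 0.4444 -0.2075  0.1744] [234.3 284.1] collar [240.7 283.7] butt [316.3 277.8]
34 [ 0.4478 -0.2073  0.1692] [235.8 286.6] collar [242.  285.8] butt [315.8 276.9]
36 [ 0.4513 -0.2071  0.1641] [237.3 289. ] collar [243.4 288. ] butt [315.3 276. ]<stdin>:9: RuntimeWarning: Mean of empty slice.
  ret = ret.dtype.type(ret / rcount)
Traceback (most recent call last):
ValueError: zero-size array to reduction operation maximum which has no identity
```

Run:
```python
from h import *
a=optics.read_camera('scene')[:,:,::-1];b=optics.read_camera('top')[:,:,::-1]
c1=cv2.resize(a[240:320,195:301],(795,600),interpolation=cv2.INTER_CUBIC)
cv2.imwrite('pics/p4.png',c1)
print('mouth',proj('scene',[.4273,-.2055,.1706]))
```

```text
mouth [229.08794181 281.41347219]
```

View pics/p4.png

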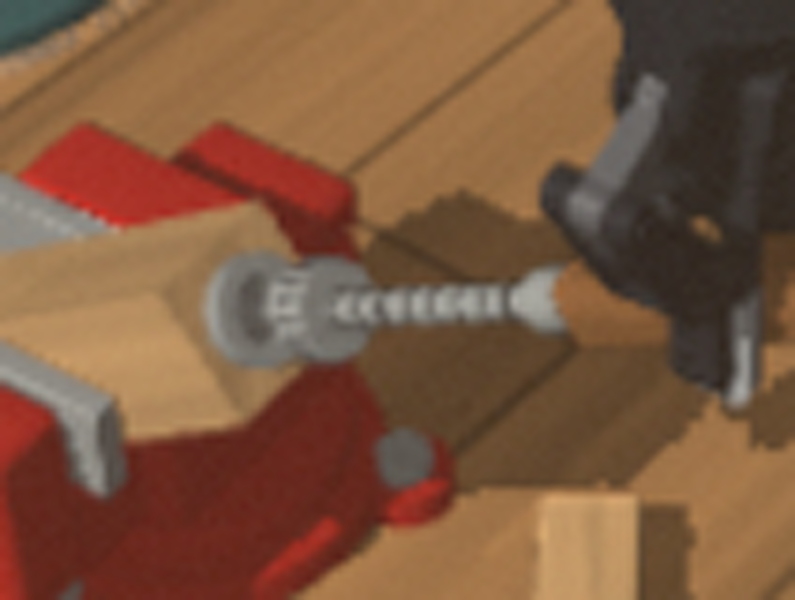

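Emit:
servo_tool:
  motion:
    - {"jaw": 0, "offset": [0, 2.5, 0], "roll": 0}
    - {"jaw": 0, "offset": [-7, 2.5, -4.5], "roll": 0}
    - {"jaw": 0, "offset": [-11, 2, -7], "roll": 0}
    - {"jaw": 0, "offset": [-14, 2, -9], "roll": 0}
    - {"jaw": 0, "offset": [-17, 2, -11.5], "roll": 0}
    - {"jaw": 0, "offset": [-20, 1.5, -13.5], "roll": 0}
    - {"jaw": 0, "offset": [-20, 1.5, -13.5], "roll": 0}
    - {"jaw": 0, "offset": [-20, 1.5, -13.5], "roll": 0}

```text
time: 14.2
eef_pos: [0.5749, -0.1967, 0.4099]
tool_rot: [-0.0, -0.031, 1.0, 0.0]
contact_force: [-1.8, 1.5, -2.8]
finger_gap: 0.0214
grip_force: 35.1
```

Run:
```python
from h import *
s=env.read_state();print(s['contact_force'].round(1),s['wrist_torque'].round(2),(s['eef_pos']-[0,0,.155]).round(4))
net_pitch()
```

```text
[-1.8  1.5 -2.8] [ 0.56 -0.15 -0.26] [ 0.5749 -0.1967  0.2549]
[231.9 281.9  10.5  12.8] 0.7
grasp [ 0.5749 -0.1968  0.255 ] yaw -176.5 X [ 0.435 -0.205  0.174] pitch down 30.1 dist 0.1616
```

Emit:
servo_tool:
  motion:
    - {"jaw": 0, "offset": [0, 0, 0], "roll": 0}
    - {"jaw": 0, "offset": [-4, -0.5, 1], "roll": 0}
    - {"jaw": 0, "offset": [-8, -0.5, 2], "roll": 0}
    - {"jaw": 0, "offset": [-12.5, -1, 3], "roll": 0}
    - {"jaw": 0, "offset": [-16.5, -1, 3.5], "roll": 0}
    - {"jaw": 0, "offset": [-22.5, -1.5, 3.5], "roll": 0}
    - {"jaw": 0, "offset": [-22.5, -1.5, 3.5], "roll": 0}
    - {"jaw": 0, "offset": [-22.5, -1.5, 3.5], "roll": 0}
  newtons: 20

```text
time: 15.3
eef_pos: [0.5522, -0.1984, 0.4133]
tool_rot: [-0.001, -0.031, 1.0, 0.0]
contact_force: [0.0, 1.2, -2.8]
finger_gap: 0.0217
grip_force: 35.2
```

Run:
```python
from h import *
s=env.read_state();print(s['contact_force'].round(1),s['wrist_torque'].round(2),(s['eef_pos']-[0,0,.155]).round(4))
net_pitch()
for d in optics.spot_in('scene','gauge')[:2]: print(np.round(d['extent'],1),d['confidence'])
g=s['eef_pos']-[0,0,.155];x=R.from_quat(s['tool_rot'],scalar_first=True).as_matrix()[:,0]
for P in (26,30,34,38): t=np.radians(P);a=np.cos(t)*x+[0,0,-np.sin(t)];print(P,'butt',proj('scene',g-.055*a).round(1),'ferr',proj('scene',g+.062*a).round(1))
```

```text
[ 0.   1.2 -2.8] [ 0.47 -0.26 -0.13] [ 0.5522 -0.1984  0.2583]
[233.6 278.8  15.2  16.4] 0.44
grasp [ 0.5523 -0.1984  0.2583] yaw -176.5 X [ 0.441 -0.205  0.186] pitch down 33.0 dist 0.1325
[223.  367.7  24.4  19. ] 0.29
grasp [ 0.5523 -0.1984  0.2583] yaw -176.5 X [ 0.37  -0.21  -0.165] pitch down 66.6 dist 0.4609
[260.9 278.4  69.3  23.8] 0.91
26 butt [298.2 274.7] ferr [253.7 273.1]
30 butt [297.4 272.9] ferr [254.6 274.9]
34 butt [296.5 271.1] ferr [255.7 276.7]
38 butt [295.4 269.4] ferr [256.8 278.5]
```

Emit:
servo_tool:
  motion:
    - {"jaw": 0, "offset": [-3, -0.2, -2.3], "roll": 0}
    - {"jaw": 0, "offset": [-6.5, -0.4, -4.6], "roll": 0}
    - {"jaw": 0, "offset": [-10, -0.5, -7], "roll": 0}
    - {"jaw": 0, "offset": [-13, -0.7, -9.2], "roll": 0}
    - {"jaw": 0, "offset": [-16.5, -1, -11.5], "roll": 0}
    - {"jaw": 0, "offset": [-18, -1, -12.6], "roll": 0}
    - {"jaw": 0, "offset": [-18, -1, -12.6], "roll": 0}
    - {"jaw": 0, "offset": [-18, -1, -12.6], "roll": 0}

```text
time: 16.45
eef_pos: [0.5344, -0.1993, 0.4009]
tool_rot: [-0.0, -0.031, 1.0, 0.0]
contact_force: [1.2, 1.7, -2.3]
finger_gap: 0.0216
grip_force: 35.4
```

```bash
cat >> h.py <<'E'
def rep():
    s=env.read_state();g=s['eef_pos']-[0,0,.155];ax=np.array([.8177,.0486,.5736]);r=g-[.4273,-.2055,.1706]
    print(s['contact_force'].round(1),'axial',(s['contact_force']@ax).round(1),s['wrist_torque'].round(2),g.round(4),'depth',(178-1000*r@ax).round(1),'off-axis mm',(1000*(r-ax*(r@ax))).round(1),'grip',s['grip_force'].round(1))
E
python3 - <<'E'
from h import *
rep();net_pitch()
for d in optics.spot_in('scene','gauge')[:2]: print(np.round(d['extent'],1),d['confidence'])
E
```

```text
Traceback (most recent call last):
  File "h.py", line 35, in rep
    print(s['contact_force'].round(1),'axial',(s['contact_force']@ax).round(1),s['wrist_torque'].round(2),g.round(4),'depth',(178-1000*r@ax).round(1),'off-axis mm',(1000*(r-ax*(r@ax))).round(1),'grip',s['grip_force'].round(1))
                                                                                                                                                                                                         ^^^^^^^^^^^^^^^^^^^^^
AttributeError: 'float' object has no attribute 'round'
```

```bash
sed -i "s/s\['grip_force'\].round(1)/s['grip_force']/" h.py
python3 - <<'E'
from h import *
rep();net_pitch()
for d in optics.spot_in('scene','gauge')[:2]: print(np.round(d['extent'],1),d['confidence'])
E
```

```text
[ 1.2  1.7 -2.3] axial -0.3 [ 0.49 -0.73 -0.2 ] [ 0.5344 -0.1993  0.2459] depth 47.0 off-axis mm [-0.1 -0.2  0.1] grip 35.41215777397156
[233.1 280.4  12.1  11.2] 0.42
grasp [ 0.5344 -0.1993  0.2459] yaw -176.5 X [ 0.439 -0.205  0.18 ] pitch down 34.5 dist 0.1155
[256.7 276.4  64.2  23.1] 0.57
[305.6 186.8  24.4  25.3] 0.54
```

Emit:
servo_tool:
  motion:
    - {"jaw": 0, "offset": [-1, 0, -0.7], "roll": 0}
    - {"jaw": 0, "offset": [-2, -0.1, -1.4], "roll": 0}
    - {"jaw": 0, "offset": [-2.9, -0.2, -2], "roll": 0}
    - {"jaw": 0, "offset": [-2.9, -0.2, -2], "roll": 0}
    - {"jaw": 0, "offset": [-2.9, -0.2, -2], "roll": 0}
    - {"jaw": 0, "offset": [-2.9, -0.2, -2], "roll": 0}
    - {"jaw": 0, "offset": [-2.9, -0.2, -2], "roll": 0}
    - {"jaw": 0, "offset": [-2.9, -0.2, -2], "roll": 0}

```text
time: 17.6
eef_pos: [0.5318, -0.1994, 0.3992]
tool_rot: [0.0, -0.031, 1.0, -0.0]
contact_force: [3.7, 1.8, -0.3]
finger_gap: 0.0215
grip_force: 35.7
```

Emit:
servo_tool:
  motion:
    - {"jaw": 0, "offset": [-0.4, 0, -0.3], "roll": 0}
    - {"jaw": 0, "offset": [-0.8, 0, -0.6], "roll": 0}
    - {"jaw": 0, "offset": [-1.2, -0.1, -0.9], "roll": 0}
    - {"jaw": 0, "offset": [-1.6, -0.1, -1.1], "roll": 0}
    - {"jaw": 0, "offset": [-1.6, -0.1, -1.1], "roll": 0}
    - {"jaw": 0, "offset": [-1.6, -0.1, -1.1], "roll": 0}
    - {"jaw": 0, "offset": [-1.6, -0.1, -1.1], "roll": 0}
    - {"jaw": 0, "offset": [-1.6, -0.1, -1.1], "roll": 0}

```text
time: 18.6
eef_pos: [0.5301, -0.1995, 0.3981]
tool_rot: [0.0, -0.031, 1.0, -0.0]
contact_force: [5.3, 1.3, 0.4]
finger_gap: 0.0216
grip_force: 35.7
```

```bash
python3 -c "
from h import *
rep()"
```

```text
[5.3 1.3 0.4] axial 4.6 [ 0.67 -1.24 -0.18] [ 0.5301 -0.1995  0.2431] depth 52.1 off-axis mm [-0.1 -0.1  0.2] grip 35.67891597747803
```

Emit:
servo_tool:
  motion:
    - {"jaw": 0, "offset": [-0.4, 0, -0.3], "roll": 0}
    - {"jaw": 0, "offset": [-0.8, 0, -0.6], "roll": 0}
    - {"jaw": 0, "offset": [-1.2, -0.1, -0.9], "roll": 0}
    - {"jaw": 0, "offset": [-1.6, -0.1, -1.1], "roll": 0}
    - {"jaw": 0, "offset": [-1.6, -0.1, -1.1], "roll": 0}
    - {"jaw": 0, "offset": [-1.6, -0.1, -1.1], "roll": 0}
    - {"jaw": 0, "offset": [-1.6, -0.1, -1.1], "roll": 0}
    - {"jaw": 0, "offset": [-1.6, -0.1, -1.1], "roll": 0}

```text
time: 19.6
eef_pos: [0.5288, -0.1996, 0.3972]
tool_rot: [0.001, -0.031, 1.0, -0.0]
contact_force: [7.6, 1.9, 0.8]
finger_gap: 0.0219
grip_force: 35.9
```

```bash
python3 -c "
from h import *
rep();net_pitch()
for d in optics.spot_in('scene','gauge')[:2]: print(np.round(d['extent'],1),d['confidence'])"
```

```text
[7.6 1.9 0.8] axial 6.8 [ 0.77 -1.57 -0.22] [ 0.5288 -0.1996  0.2422] depth 53.6 off-axis mm [-0.2 -0.1  0.3] grip 35.85719883441925
[233.8 280.4  13.3  12.6] 0.54
grasp [ 0.5288 -0.1996  0.2423] yaw -176.5 X [ 0.441 -0.205  0.181] pitch down 34.8 dist 0.1068
[255.4 276.5  62.5  21.7] 0.97
[303.3 187.7  20.2  23.4] 0.67
```

```bash
python3 -c "
from h import *
np.save('pre.npy',optics.read_camera('scene'))
s=env.read_state();g=s['eef_pos']-[0,0,.155];x=R.from_quat(s['tool_rot'],scalar_first=True).as_matrix()[:,0];a=.819*x+[0,0,-.5736]
for n,k in (('butt',-.055),('ferr',.062),('handlefront',.04)): print(n,proj('scene',g+k*a).round(1))
print(proj('scene',g))"
```

```text
butt [285.8 272.1]
ferr [247.1 278.4]
handlefront [253.9 277.3]
[266.82409955 275.22102461]
```

Emit:
servo_tool:
  motion:
    - {"jaw": 0, "offset": [-0.4, 0, -0.3], "roll": 0}
    - {"jaw": 0, "offset": [-0.8, 0, -0.6], "roll": 0}
    - {"jaw": 0, "offset": [-1.2, -0.1, -0.9], "roll": 0}
    - {"jaw": 0, "offset": [-1.6, -0.1, -1.1], "roll": 0}
    - {"jaw": 0, "offset": [-1.6, -0.1, -1.1], "roll": 0}
    - {"jaw": 0, "offset": [-1.6, -0.1, -1.1], "roll": 0}
    - {"jaw": 0, "offset": [-1.6, -0.1, -1.1], "roll": 0}
    - {"jaw": 0, "offset": [-1.6, -0.1, -1.1], "roll": 0}

```text
time: 20.8
eef_pos: [0.5281, -0.1995, 0.3972]
tool_rot: [0.002, -0.031, 1.0, -0.0]
contact_force: [13.5, 3.4, 8.0]
finger_gap: 0.0214
grip_force: 36.8
```

```bash
cat >> h.py <<'E'
def flow(pts,w=9):
    A=np.load('pre.npy');B=optics.read_camera('scene')
    ga,gb=[cv2.cvtColor(i,cv2.COLOR_RGB2GRAY) for i in (A,B)]
    for n,(u,v) in pts.items():
        m=np.zeros_like(ga);m[int(v)-w:int(v)+w+1,int(u)-w:int(u)+w+1]=255
        p=cv2.goodFeaturesToTrack(ga,12,.02,2,mask=m)
        if p is None: print(n,None);continue
        q,st,e=cv2.calcOpticalFlowPyrLK(ga,gb,p,None,winSize=(9,9),maxLevel=0)
        d=(q-p)[st.ravel()==1].reshape(-1,2);print(n,np.median(d,0).round(2),d.std(0).round(2),len(d))
E
python3 -c "
from h import *
rep();net_pitch()
flow({'butt':(284,266),'ferr':(247,274),'front':(252,272),'grip':(272,245),'bush':(228,281)})"
```

```text
[13.5  3.4  8. ] axial 15.7 [ 0.93 -2.8  -0.29] [ 0.5281 -0.1995  0.2422] depth 54.2 off-axis mm [-0.4  0.   0.6] grip 36.776402592659
butt [-0.05  0.03] [0.07 0.06] 10
ferr [-0.04  0.  ] [0.04 0.05] 11
front [-0.06 -0.06] [0.08 0.07] 8
grip [-0.15 -0.13] [0.01 0.08] 3
bush [ 0.01 -0.  ] [0.07 0.06] 12
```

```bash
python3 -c "
from h import *
a=optics.read_camera('scene')[:,:,::-1];w=optics.read_camera('wrist')[:,:,::-1]
cv2.imwrite('pics/p5.png',np.hstack([cv2.resize(a[250:310,210:270],(540,540),interpolation=cv2.INTER_CUBIC),cv2.resize(w[0:240,270:380],(247,540))]))
M=np.array([.4273,-.2055,.1706]);ax=np.array([.8177,.0486,.5736])
for t in (0,.006,.012): print(t,proj('scene',M+t*ax),proj('wrist',M+t*ax))
"
```

```text
0 [229.08794181 281.41347219] [324.57983698  47.6172403 ]
0.006 [230.7723505  281.14390599] [324.54572434  59.59107698]
0.012 [232.47004199 280.87221407] [324.51097875  71.78708748]
```

View pics/p5.png

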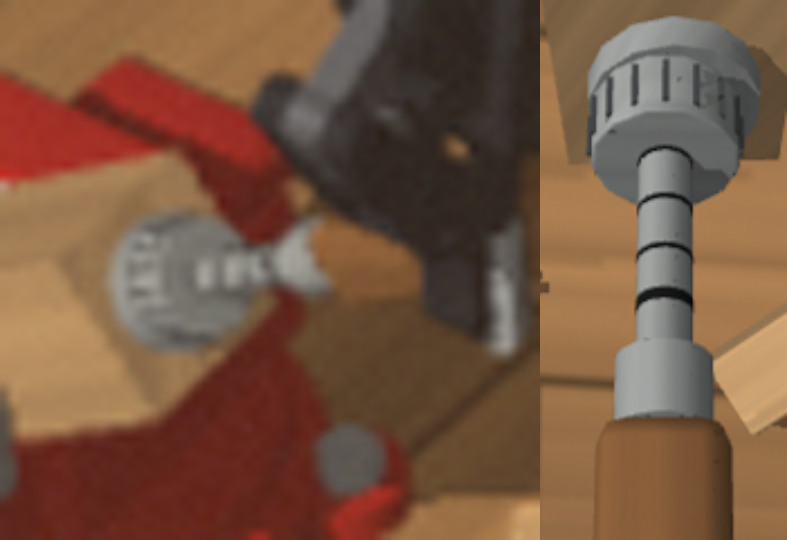

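Emit:
servo_tool:
  motion:
    - {"jaw": 0, "offset": [3, 0.2, 2], "roll": 0}
    - {"jaw": 0, "offset": [9, 0.5, 6.3], "roll": 0}
    - {"jaw": 0, "offset": [18, 1.1, 12.6], "roll": 0}
    - {"jaw": 0, "offset": [29, 1.7, 20.3], "roll": 0}
    - {"jaw": 0, "offset": [41, 2.4, 28.8], "roll": 0}
    - {"jaw": 0, "offset": [55, 3.3, 38.6], "roll": 0}
    - {"jaw": 0, "offset": [70, 4.2, 49.1], "roll": 0}
    - {"jaw": 0, "offset": [88, 5.2, 61.7], "roll": 0}

```text
time: 22.05
eef_pos: [0.6158, -0.1947, 0.4584]
tool_rot: [0.0, -0.031, 1.0, -0.0]
contact_force: [-0.2, 0.1, -0.3]
finger_gap: 0.0213
grip_force: 35.4
```

```bash
python3 -c "
from h import *
rep();net_pitch()
w=optics.read_camera('wrist');cv2.imwrite('pics/x.png',w[:,:,::-1])
print([(np.round(d['extent'],1),round(d['confidence'],2)) for d in optics.spot_in('wrist','collar')[:2]])
print([(np.round(d['extent'],1),round(d['confidence'],2)) for d in optics.spot_in('wrist','gauge')[:2]])
"
```

```text
[-0.2  0.1 -0.3] axial -0.3 [-0.01 -0.07  0.04] [ 0.6158 -0.1947  0.3034] depth -52.8 off-axis mm [-0.2 -0.5  0.4] grip 35.42845845222473
[264.2 274.6  12.8  13.1] 0.71
grasp [ 0.6166 -0.1943  0.3038] yaw -176.4 X [ 0.523 -0.2    0.241] pitch down 33.8 dist 0.1132
[]
[(array([324. , 235.5,  71.4, 466.3]), 0.62), (array([527.8, 303.8, 223.6,  93.2]), 0.4)]
```

Emit:
servo_tool:
  motion:
    - {"jaw": 0, "offset": [0, 0, 30], "roll": 0}
    - {"jaw": 0, "offset": [-30, -1, 40], "roll": 0}
    - {"jaw": 0, "offset": [-70, -3, 40], "roll": 0}
    - {"jaw": 0, "offset": [-82, -4, 20], "roll": 0}
    - {"jaw": 0, "offset": [-82, -4, 0], "roll": 0}
    - {"jaw": 0, "offset": [-82, -4, -15], "roll": 0}
    - {"jaw": 0, "offset": [-82, -4, -25], "roll": 0}
    - {"jaw": 0, "offset": [-82, -4, -25], "roll": 0}

```text
time: 23.3
eef_pos: [0.5328, -0.1986, 0.4319]
tool_rot: [-0.001, -0.031, 1.0, -0.0]
contact_force: [0.0, -0.5, -1.4]
finger_gap: 0.0217
grip_force: 35.5
```

Emit:
servo_tool:
  motion:
    - {"jaw": 0, "offset": [7, 0, -11], "roll": 0}
    - {"jaw": 0, "offset": [14, 0.5, -23], "roll": 0}
    - {"jaw": 0, "offset": [19, 1, -35], "roll": 0}
    - {"jaw": 0, "offset": [24, 1, -48], "roll": 0}
    - {"jaw": 0, "offset": [26, 1, -57], "roll": 0}
    - {"jaw": 0, "offset": [28, 1, -66], "roll": 0}
    - {"jaw": 0, "offset": [28, 1, -66], "roll": 0}
    - {"jaw": 0, "offset": [28, 1, -66], "roll": 0}

```text
time: 24.3
eef_pos: [0.5607, -0.1977, 0.3666]
tool_rot: [0.0, -0.03, 1.0, -0.0]
contact_force: [0.6, -0.2, -0.7]
finger_gap: 0.0216
grip_force: 33.9
```

```bash
python3 -c "
from h import *
rep();net_pitch()
"
```

```text
[ 0.6 -0.2 -0.7] axial 0.1 [0.   0.   0.01] [ 0.5607 -0.1977  0.2116] depth 45.1 off-axis mm [ 24.7   1.3 -35.3] grip 33.885905742645264
[235.7 275.1  11.7  11.9] 0.48
grasp [ 0.5607 -0.1977  0.2117] yaw -176.5 X [ 0.448 -0.205  0.2  ] pitch down 6.0 dist 0.1133
```

Emit:
servo_tool:
  motion:
    - {"jaw": 0, "offset": [1, 0, -6], "roll": 0}
    - {"jaw": 0, "offset": [2, 0, -12], "roll": 0}
    - {"jaw": 0, "offset": [2, 0, -18], "roll": 0}
    - {"jaw": 0, "offset": [2, 0, -24], "roll": 0}
    - {"jaw": 0, "offset": [2, 0, -24], "roll": 0}
    - {"jaw": 0, "offset": [2, 0, -24], "roll": 0}
    - {"jaw": 0, "offset": [2, 0, -24], "roll": 0}
    - {"jaw": 0, "offset": [2, 0, -24], "roll": 0}

```text
time: 25.4
eef_pos: [0.5627, -0.1976, 0.3425]
tool_rot: [-0.0, -0.031, 1.0, -0.0]
contact_force: [-0.4, -0.4, -0.0]
finger_gap: 0.0216
grip_force: 34.0
```

```bash
python3 -c "
from h import *
rep();net_pitch()
"
```

```text
[-0.4 -0.4 -0. ] axial -0.3 [ 0.04  0.17 -0.05] [ 0.5627 -0.1976  0.1875] depth 57.2 off-axis mm [ 36.6   2.  -52.4] grip 33.993818163871765
[234.9 276.   12.5  10. ] 0.43
grasp [ 0.5628 -0.1976  0.1875] yaw -176.5 X [ 0.446 -0.205  0.196] pitch down -4.3 dist 0.1175
```

Emit:
servo_tool:
  motion:
    - {"jaw": 0, "offset": [0, 0, 10], "roll": 0}
    - {"jaw": 0, "offset": [0, 0, 30], "roll": 0}
    - {"jaw": 0, "offset": [10, 0, 60], "roll": 0}
    - {"jaw": 0, "offset": [20, 0, 90], "roll": 0}
    - {"jaw": 0, "offset": [30, 0, 110], "roll": 0}
    - {"jaw": 0, "offset": [30, 0, 112], "roll": 0}
    - {"jaw": 0, "offset": [30, 0, 112], "roll": 0}
    - {"jaw": 0, "offset": [30, 0, 112], "roll": 0}
  newtons: 50

```text
time: 26.5
eef_pos: [0.5924, -0.1976, 0.4536]
tool_rot: [-0.001, -0.03, 1.0, 0.0]
contact_force: [0.2, -0.2, -0.8]
finger_gap: 0.0211
grip_force: 53.3
```

```bash
python3 -c "
from h import *
rep();net_pitch()
s=env.read_state();g=s['eef_pos']-[0,0,.155];x=R.from_quat(s['tool_rot'],scalar_first=True).as_matrix()[:,0]
for n in ('scene',):
    for d in optics.regions_of(n,'gauge')[:2]:
        m=d['pixels'];ys,xs=np.nonzero(m);print(d['confidence'],np.round(d['extent'],1),xs.min(),ys[xs==xs.min()].mean(),xs.max(),ys[xs==xs.max()].mean())
for P in (-8,-4,0,4,8):
    t=np.radians(P);a=np.cos(t)*x+[0,0,-np.sin(t)]
    print(P,'tip',proj('scene',g+.178*a).round(1),'collar54',proj('scene',g+.118*a).round(1),'butt',proj('scene',g-.055*a).round(1))
"
```

```text
[ 0.2 -0.2 -0.8] axial -0.3 [-0.03 -0.05  0.  ] [ 0.5924 -0.1976  0.2986] depth -30.8 off-axis mm [-5.7 -2.2  8.3] grip 53.30908119678497
[243.3 241.2  12.4  11.7] 0.49
grasp [ 0.5926 -0.1976  0.2988] yaw -176.5 X [ 0.479 -0.205  0.305] pitch down -3.0 dist 0.1141
0.92 [269.8 256.8 103.3  51.2] 217 231.0 318 272.0
0.58 [222.3 367.1  26.3  19.9] 209 371.0 232 360.5
-8 tip [216.8 221.8] collar54 [241.7 236.3] butt [319.1 281.5]
-4 tip [217.  226.7] collar54 [241.6 239.5] butt [319.3 280. ]
0 tip [217.5 231.6] collar54 [241.8 242.8] butt [319.4 278.5]
4 tip [218.3 236.7] collar54 [242.3 246.2] butt [319.4 276.8]
8 tip [219.4 241.8] collar54 [242.9 249.7] butt [319.3 275.1]
```

```bash
python3 -c "
from h import *
s=env.read_state();print(s['joint_vel'].round(3),s['time'])
print(env.close_job())"
```

```text
[-0.001  0.    -0.002 -0.006  0.001  0.003 -0.   ] 26.65
the job is handed in; nothing more can be done
None
```

The gauge stopped firmly at about 54 mm with the collar flush on the bush. I drew it out without touching the collar, and it is now held level about 30 cm up. The job is handed in at 26.7 s; no verdict came back, and a rougher camera estimate put the collar at 57–59 mm.

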